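Light the book press, close it on its dowels and hold the glued journal pressed

ROBOT

A 7-joint arm with a two-finger parallel gripper is mounted at the origin on the work surface. World frame = base frame: x ahead of the robot, y to its left, z up, the work surface at z = 0. Lengths are in m, angles in rad, forces in N, time in s.
With the tool pointing down it reaches from about 0.4 to 0.85 m from the base axis. Payload 10.4 kg.
Tool frame: the origin (TCP) lies midway between the tips of the shut fingers; the grasp point (between the pads) lies 19 mm behind it; z points along the fingers, y is the line along which they close (so a half turn about z gives the same grasp; the last joint's range is limited). The gripper opens to 87 mm and grips with 3 to 60 N. Pads are 19 mm wide; open, the fingers measure 117 mm over their backs; the gripper's body (75 mm by 190 mm) begins 51 mm behind the grasp point.
Start: joints at [1.211, 0.332, -0.065, 1.46, 0.022, 1.35, -0.088], TCP at [0.207, -0.59, 0.223] pointing down, gripper open.
Joint ranges: [-2.6, 2.6], [-0.5, 2.12], [-1.47, 1.34], [0.16, 2.42], [-1.27, 4.41], [0.06, 2.06], [-2.6, 2.6]. Speed limits (rad/s): [2.22, 2.22, 2.79, 2.79, 3.14, 3.14, 3.14].

INTERFACE

Orientations are given as a 3x3 rotation matrix whose columns are the frame's x, y, z axes.
In Python, from rig import ctrl gives the robot as it stands.
- The arm moves only by the tool send_rows, never from a script. Its argument "series" is a list that holds one entry, the list of rows, each a list of 6 numbers: the shift along the tool's x, y, z in mm, then the turn, a rotation vector about the tool's x, y, z in degrees. In form: [[[dx, dy, dz, ax, ay, az], ...]]. A call has 1 to 10 rows; each row shifts and turns the commanded pose from where the row before left it, along the tool's axes as they then stand; what a row does not reach is not made up. A row lasts 1/8 s, in which the tool goes at most 62.5 mm and 10.7 degrees, less where a joint would pass 70% of its speed; a pose out of reach is approached as far as the arm can. A call with a gripper value outside its range is refused whole. "hand" is the closure, from 0 (fully open) to 1 (shut), set as the call begins (left out, the last holds). The fingers move at their own pace and stop on an object; "force" is the grip in N (left out, the last holds). Time passes only in rows, so rows that do not move let the fingers close. It gives the time, the measured TCP pose, the force, the opening and the grip force at its end, in the units of the state.
- ctrl.state(): the state, without advancing time (a new reading comes with each control period).
- ctrl.read_camera(name): name is "scene" or "top"; returns the picture (400x640x3 uint8, red, green, blue); there is no depth.
- ctrl.camera_params(name): a dict with "K" (3x3 intrinsics, pixels), "k1" (the pictures are not rectified: a ray, as slopes to the right and down, at radius r is drawn at 1 + k1 r^2 times it, then the intrinsics apply), "eye" and "orientation" of the camera in the world. Camera axes: x right, y up, looking along -z (the intrinsics and any distortion apply to the point x, -y, -z); pixel columns grow to the right and rows downward; lengths in m; the calibration is good to about 2 mm. A picture is of the moment at which its call begins. camera_params takes no time and is no camera call.
- ctrl.finish_job(): hands the job in; it is judged then, once.
The state is a dict: "time": time; "q": joint angles; "qvel": joint speeds; "joint_torque": joint torques, N m; "tcp_pos": TCP position; "ee_rot": TCP orientation; "wrist_force": force on the tool from outside, world axes, zero at the start; "wrist_torque": the same for the moment, N m; "width": finger opening in m; "finger_force": force on a finger pad.
Only numpy, scipy, OpenCV 4.12 (cv2) and the standard library are available. Lean on these libraries where they do the work, as an engineer would, in place of code of your own. Each camera call takes 0.05 s, during which the arm holds its last target. There are 200 camera calls.

TASK

The journal lying in the book press has a freshly glued cover: first swivel and tilt the table lamp (the orange ball is its grip) so that its lit face points squarely at the middle of the journal, and leave it so. Then take the loose top board, lower it over the press's two dowels until it lies flat on the journal, and keep hold of it, pushing down with a firm hand (about two kilos, never as much as five): finish still holding and pressing, do not let go. Leave the journal where it lies in the press and do not disturb the other things on the table.

Things in the scene. Friction and masses are not known exactly. Their poses are not given: they have to be found in the camera images.
- press: base of the book press: dark wooden board 240 (x) x 130 (y) mm, its top face 22 mm above the table; fixed (does not move). Two upright wooden dowels, 12 mm in diameter, stand on its x axis 92 mm either side of the middle; they rise 50 mm above its top face (72 mm above the table), the last 10 mm tapering to a 4 mm tip. Origin under its centre on the table, z up, x along the line of the dowels
- board: loose top board of the press: pale plywood 230 (x) x 125 (y) x 18 mm, about 0.4 kg, lying flat on the table with its handle up. Two through holes of 15 mm on its x axis, 92 mm either side of the middle, rimmed with thin brass rings; either way round fits. In the middle of its top a solid wooden rib handle 100 mm long (along x), 26 mm wide (y) and 44 mm tall, with a foot 34 mm wide and 4 mm high. Origin under its centre, z up
- board_handle (a point): middle of the board's handle, on its centre line, 27 mm above the board's top face and 45 mm above its underside: a good height to grip
- journal: small book, 148 (x) x 105 (y) x 18 mm, pink cover with a green and a black patch, lying loose on the press's base between the dowels, its top 40 mm above the table. Rigid. Origin under its centre
- press_aim (a point): point over the centre of the press at the height of the journal's top face (40 mm above the table): where the lamp must point
- lamp_foot: round white weighted foot of the table lamp, 144 mm across, with an upright column; fixed. Origin under its centre, z up; the swivel axis is the vertical through it
- lamp_swivel (a joint): swivel of the lamp on its column, rad, -1.3 to 1.3, about the vertical, anticlockwise from above positive; at 0 the head points along the lamp foot's own -x. Stays where it is left (friction 0.12 N m)
- lamp_tilt (a joint): tilt of the lamp head, rad, -0.4 to 1.25; 0 is level with the lit face looking straight down, positive raises the ball end so that the face looks outwards, away from the column. Stays where it is left (friction 0.35 N m)
- lamp_hinge (a point): where the swivel axis and the level tilt axis cross, 180 mm above the table; its axes turn with the swivel (head points to its -x, tilt axis is y)
- lamp_ball (a point): centre of the orange ball grip, 26 mm across, at the outer end of the lamp head, 183 mm from lamp_hinge in the plane of the head, on an 8 mm stem about 30 mm long between ball and panel
- lamp_face (a point): centre of the lamp's lit face: the underside of the white panel head (136 x 62 x 16 mm); 85 mm out from lamp_hinge towards the ball and 9.5 mm below the head's mid plane. Its axes are the head's: -x runs from the hinge towards the ball, y across, the light shines along -z
- water_bottle: clear plastic water bottle with a blue cap, 64 mm across, 200 mm tall, standing; origin under its centre; to be left alone
- paint_jar: small purple paint jar with white lid, 56 mm across, 60 mm tall; origin under its centre; to be left alone
- glue_stick: orange glue stick with a violet cap, 31 mm across, 103 mm tall, standing; origin under its centre; to be left alone
- copper_frame: small flat copper-coloured picture frame, 110 x 90 x 9 mm, lying; origin under its centre; to be left alone
- scissors: scissors with red handles, about 160 mm long, lying flat; origin under them near the pivot; to be left alone
- tape_roll: roll of beige tape lying flat, 84 mm across, 20 mm high; origin under its centre; to be left alone
- marker: black marker pen, 130 mm long, 12 mm thick, lying; origin under its middle; to be left alone
Not all that is in view belongs to the job. There is more than one size of the journal; the one meant has the size given above.

How it is judged:
By the outcome, as a careful person would: the job done as asked, in the order asked, and still so for the second after the job is handed in, while the arm keeps its last pose, push and grip.
It also fails if it takes over 64 s, if anything falls off the work surface, if the arm or the gripper's body presses on something with over 40 N, if the wrist force passes 120 N, or if a joint passes its speed limit or range.

## Working session

There is one attempt and no reset: what is moved stays moved. The work goes in short steps, Python scripts to look and compute and a tool call to move; the robot and the scene stay as the last step left them, time stands still between calls to the robot, and variables do not carry over. Pictures are saved under pics/ and viewed, at most 10 in all, crops included, and the job is handed in when it is done.

Besides the shell and the picture viewer there is one more tool, called after "Call:" as name(argument=value, ...) on one line, values as JSON. send_rows: Moves the arm, as the interface text tells. Its arguments: {"type":"object","properties":{"series":{"type":"array"},"hand":{"type":"number"},"force":{"type":"number"}},"required":["series"]}

```bash
mkdir -p pics; python3 - <<'E'
from rig import ctrl
import cv2,json
for n in("scene","top"):
    cv2.imwrite(f"pics/{n}0.png",ctrl.read_camera(n)[:,:,::-1]); print(n,ctrl.camera_params(n))
s=ctrl.state();print(s)
E
```

```text
scene {'K': array([[405.99632615,   0.        , 316.14054453],
       [  0.        , 405.99632615, 195.4586428 ],
       [  0.        ,   0.        ,   1.        ]]), 'k1': -0.015432668566557067, 'eye': array([ 1.13076545, -0.57021805,  0.98409226]), 'orientation': array([[ 0.68407532, -0.533455  ,  0.49746028],
       [ 0.72934975,  0.49139084, -0.47600838],
       [ 0.00948163,  0.68844811,  0.72522362]])}
top {'K': array([[520.94452167,   0.        , 317.90301694],
       [  0.        , 520.94452167, 197.5140099 ],
       [  0.        ,   0.        ,   1.        ]]), 'k1': -0.026086315163316103, 'eye': array([0.27261396, 0.02038146, 1.68791675]), 'orientation': array([[ 0.02205645,  0.98525759, -0.1696496 ],
       [-0.99973076,  0.02295891,  0.00335947],
       [ 0.00720491,  0.16952982,  0.98549872]])}
{'time': 0.1, 'q': array([ 1.21139976,  0.3327815 , -0.06471957,  1.46084563,  0.02157014,
        1.34988338, -0.08848854]), 'qvel': array([ 4.64062601e-04, -7.17029783e-04,  1.16265381e-04, -2.15524403e-03,
        3.64846375e-05,  1.33429721e-03, -4.15832639e-04]), 'joint_torque': array([ 1.08418608e-03, -6.24549508e+01,  2.44580075e-02, -3.90721822e+01,
       -6.13310840e-02,  3.64847272e-02,  6.68607186e-05]), 'tcp_pos': array([ 0.20644769, -0.58956216,  0.22185609]), 'ee_rot': array([[ 9.43804128e-01,  3.30505051e-01, -4.22793302e-04],
       [ 3.30505321e-01, -9.43803429e-01,  1.14879782e-03],
       [-1.93502861e-05, -1.22397556e-03, -9.99999251e-01]]), 'wrist_force': array([ 0.14429649, -0.46495831, -0.46459019]), 'wrist_torque': array([0.02114866, 0.0405187 , 0.01519776]), 'finger_force': 0.0, 'width': 0.08675516254474328}
```

View pics/scene0.png

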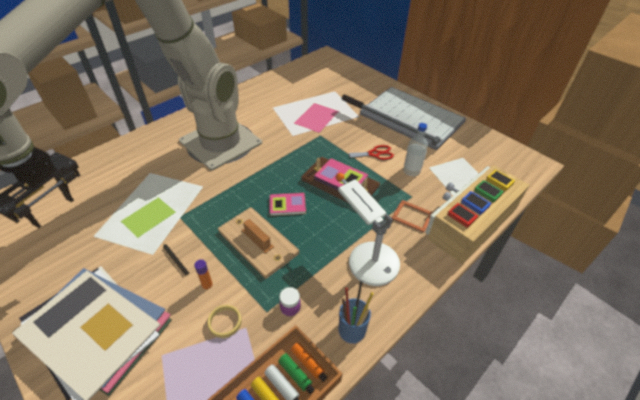

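View pics/top0.png

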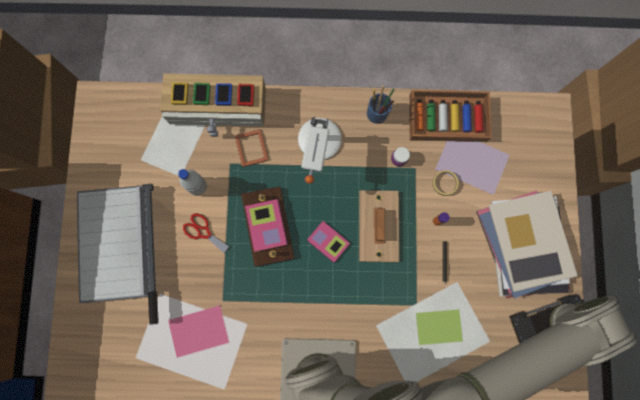

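The top view shows the journal in the press at (267,226), a smaller lookalike on the mat at (328,242), the board at (379,227), the lamp ball at (309,179) and its foot at (321,138). I choose the large journal lying in the press, and will check it in one close crop.

```bash
python3 - <<'E'
import cv2
a=cv2.imread("pics/top0.png")[112:268,215:415]
cv2.imwrite("pics/c0.png",cv2.resize(a,None,fx=3.8,fy=3.8,interpolation=cv2.INTER_CUBIC))
a=cv2.imread("pics/scene0.png")[140:310,210:440]
cv2.imwrite("pics/c1.png",cv2.resize(a,None,fx=3.4,fy=3.4,interpolation=cv2.INTER_CUBIC))
E
```

```text
(no output)
```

View pics/c0.png

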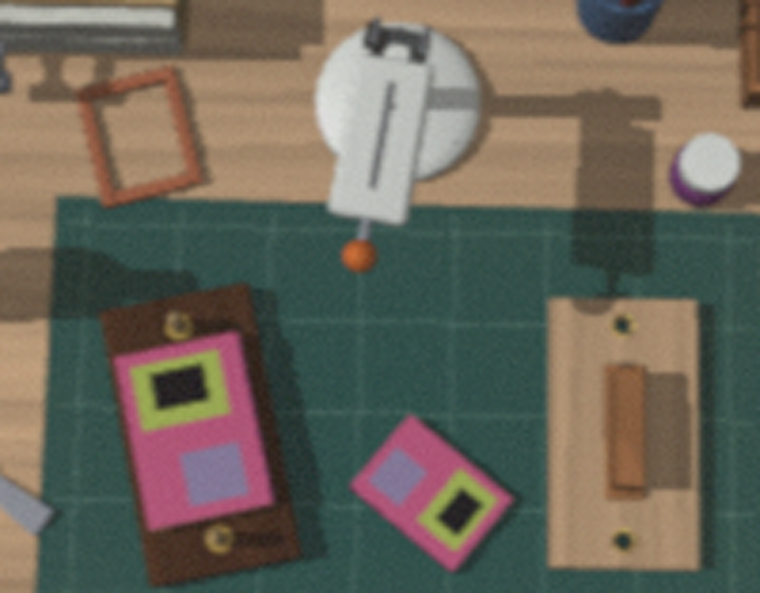

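View pics/c1.png

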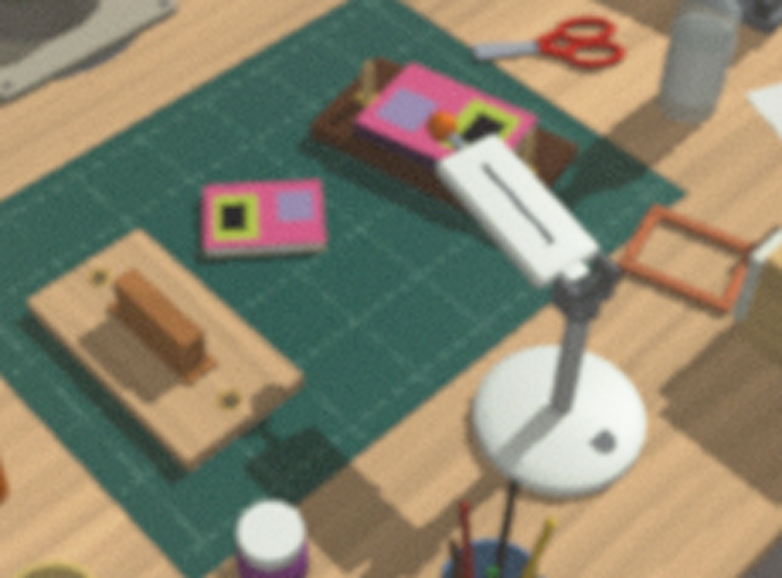

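The crop confirms it. The large journal lies between the dowels (tips at crop (180,325) and (219,538)). The board holes are at (622,324) and (623,540), the ball is at (359,256) in the top crop and (443,125) in the scene crop.

```bash
cat > h.py <<'E'
import numpy as np, cv2
from rig import ctrl
def cam(n):
    p=ctrl.camera_params(n); return p["K"],p["k1"],np.array(p["eye"]),np.array(p["orientation"])
def ray(n,uv):
    K,k1,e,R=cam(n)
    x,y=cv2.undistortPoints(np.array([[uv]],float),K,np.array([k1,0,0,0.]))[0,0]
    return e,R@np.array([x,-y,-1.])
def onz(n,uv,z):
    e,d=ray(n,uv); return e+d*(z-e[2])/d[2]
def proj(n,P):
    K,k1,e,R=cam(n); c=R.T@(np.array(P)-e); x,y=c[0]/-c[2],-c[1]/-c[2]; f=1+k1*(x*x+y*y)
    return np.array([K[0,0]*x*f+K[0,2],K[1,1]*y*f+K[1,2]])
def tri(a,b):
    A=[];B=[]
    for n,uv in(("top",a),("scene",b)):
        e,d=ray(n,uv); d=d/np.linalg.norm(d); M=np.eye(3)-np.outer(d,d); A.append(M);B.append(M@e)
    return np.linalg.lstsq(np.vstack(A),np.hstack(B),rcond=None)[0]
def T(u,v): return ((u+.5)/3.8-.5+215,(v+.5)/3.8-.5+112)
def S(u,v): return ((u+.5)/3.4-.5+210,(v+.5)/3.4-.5+140)
E
python3 - <<'E'
from h import *
np.set_printoptions(precision=4,suppress=True)
P=[onz("top",T(*c),.022) for c in((102,312),(247,285),(301,556),(152,586))]
print("press",np.mean(P,0)); 
J=np.array([onz("top",T(*c),.040) for c in((114,357),(240,332),(273,503),(150,530))]);print("journal",J.mean(0),np.linalg.norm(J[0]-J[3]),np.linalg.norm(J[0]-J[1]))
d=[onz("top",T(*c),.072) for c in((180,325),(219,538))];print("dowels",d,np.mean(d,0),np.degrees(np.arctan2(*(d[0]-d[1])[[1,0]])),np.linalg.norm(d[0]-d[1]))
B=[onz("top",T(*c),.018) for c in((548,299),(699,299),(700,570),(548,569))];print("board",np.mean(B,0))
b=[onz("top",T(*c),.018) for c in((622,324),(623,540))];print("holes",b,np.mean(b,0),np.degrees(np.arctan2(*(b[0]-b[1])[[1,0]])),np.linalg.norm(b[0]-b[1]))
hh=[onz("top",T(*c),.062) for c in((608,365),(645,365),(645,490),(608,490))];print("handle",np.mean(hh,0))
print("ball",tri(T(359,256),S(443,125)))
for z in(.01,.02):print("foot",onz("top",T(399,104),z),onz("scene",S(560,418),z))
print("hinge?",tri(T(398,40),S(582,282)))
L=[onz("scene",S(*c),.0) for c in((30,305),)]
E
```

```text
press [0.464  0.1752 0.022 ]
journal [0.4646 0.1787 0.04  ] 0.14901070223682142 0.10796644491443527
dowels [array([0.5478, 0.1907, 0.072 ]), array([0.3729, 0.152 , 0.072 ])] [0.4604 0.1714 0.072 ] 12.481718414208345 0.17916195872823845
board [ 0.473  -0.1838  0.018 ]
holes [array([ 0.5667, -0.182 ,  0.018 ]), array([ 0.3822, -0.1833,  0.018 ])] [ 0.4745 -0.1827  0.018 ] 0.41617577841247033 0.1845220900004623
handle [ 0.4724 -0.1806  0.062 ]
ball [0.5837 0.0429 0.1996]
foot [0.7595 0.0133 0.01  ] [0.7691 0.0104 0.01  ]
foot [0.7566 0.0133 0.02  ] [0.7728 0.0044 0.02  ]
hinge? [0.7624 0.0154 0.1793]
```

Call:
send_rows(series=[[[0, 0, -27, 0, 0, 9.5], [0, 0, -27, 0, 0, 9.5], [0, 0, -27, 0, 0, 9.6], [19, -49, 0, 0, 0, 0], [19, -49, 0, 0, 0, 0], [19, -49, 0, 0, 0, 0], [19, -49, 0, 0, 0, 0], [19, -49, 0, 0, 0, 0], [19, -49, 0, 0, 0, 0], [19, -49, 0, 0, 0, 0]]], hand=0)

```text
time: 1.35
tcp_pos: [0.3937, -0.2712, 0.3034]
ee_rot: [[0.987, -0.162, -0.0], [-0.162, -0.987, -0.0], [-0.0, 0.0, -1.0]]
wrist_force: [1.3, 0.7, -0.5]
width: 0.0871
finger_force: 0.0
```

Call:
send_rows(series=[[[19, -49, 0, 0, 0, 0], [19, -49, 0, 0, 0, 0], [19, -49, 0, 0, 0, 0], [19, -49, 0, 0, 0, 0], [19, -49, 0, 0, 0, 0], [19, -49, 0, 0, 0, 0], [0, 0, 0, 0, 0, 0], [0, 0, 0, 0, 0, 0]]])

```text
time: 2.35
tcp_pos: [0.5531, -0.0018, 0.3031]
ee_rot: [[0.987, -0.162, -0.001], [-0.162, -0.987, -0.0], [-0.001, 0.0, -1.0]]
wrist_force: [-0.1, -1.4, -0.4]
width: 0.0872
finger_force: 0.0
```

```bash
cat >> h.py <<'E'
def plan(pos,az):
    s=ctrl.state(); R=np.array(s["ee_rot"]); a=np.degrees(np.arctan2(R[1,0],R[0,0])); t=a-az
    c,sn=np.cos(np.radians(az)),np.sin(np.radians(az)); Rn=np.array([[c,sn,0],[sn,-c,0],[0,0,-1.]])
    d=np.array(pos)-s["tcp_pos"]
    print("t %.2f tcp"%s["time"],np.round(s["tcp_pos"],4),"az %.2f tilt"%a,np.round(R[:2,2],4),"| turn z %.2f then shift mm"%t,np.round(1e3*Rn.T@d,1),"or unturned",np.round(1e3*R.T@d,1))
    print("F",np.round(s["wrist_force"],1),"w",s["width"],"ff",s["finger_force"])
E
python3 - <<'E'
from h import *
plan((.5837,.0429,.181),-9.3)
a=ctrl.read_camera("scene")[130:240,270:430,::-1]
cv2.imwrite("pics/b.png",cv2.resize(a,None,fx=5,fy=5,interpolation=cv2.INTER_CUBIC))
E
```

```text
t 2.35 tcp [ 0.5531 -0.0018  0.3031] az -9.32 tilt [-0.0009 -0.0003] | turn z -0.02 then shift mm [ 23.  -49.1 122.1] or unturned [ 23.1 -49.1 122.1]
F [-0.1 -1.4 -0.4] w 0.0872276111804247 ff 0.0
```

View pics/b.png

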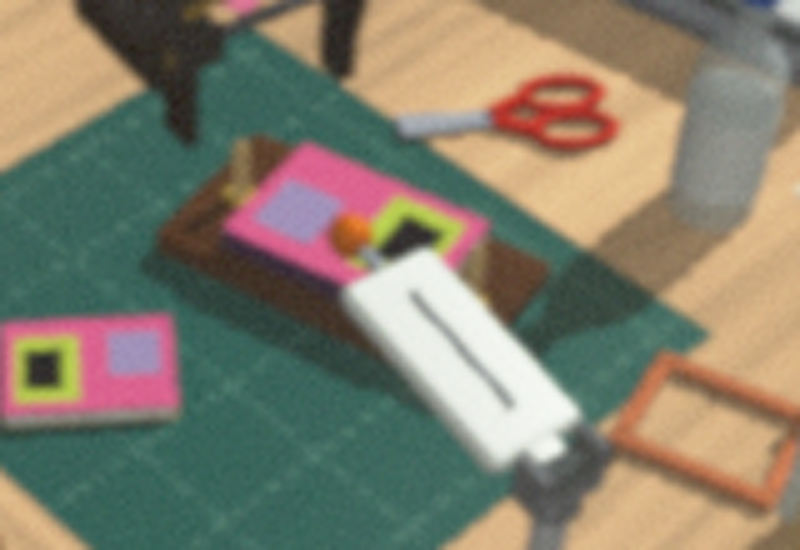

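The ball at crop (351,233) hasn't moved and the open fingers hang well clear of it. Moving over it and down.

Call:
send_rows(series=[[[12, -25, 0, 0, 0, 0], [11, -24, 0, 0, 0, 0], [0, 0, 0, 0, 0, 0], [0, 0, 30, 0, 0, 0], [0, 0, 40, 0, 0, 0], [0, 0, 40, 0, 0, 0], [0, 0, 12, 0, 0, 0], [0, 0, 0, 0, 0, 0]]])

```text
time: 3.4
tcp_pos: [0.5838, 0.0423, 0.182]
ee_rot: [[0.987, -0.163, -0.0], [-0.163, -0.987, -0.001], [-0.0, 0.001, -1.0]]
wrist_force: [0.1, 0.4, 0.2]
width: 0.087
finger_force: 0.0
```

```bash
python3 - <<'E'
from h import *
plan((.5837,.0429,.181),-9.3)
a=ctrl.read_camera("scene")[130:240,270:430,::-1]
b=ctrl.read_camera("top")[130:240,240:400,::-1]
f=lambda a:cv2.resize(a,None,fx=3.7,fy=3.7,interpolation=cv2.INTER_CUBIC)
cv2.imwrite("pics/b2.png",cv2.resize(np.hstack([a,b]),(800,275),interpolation=cv2.INTER_CUBIC))
E
```

```text
t 3.40 tcp [0.5838 0.0423 0.182 ] az -9.38 tilt [-0.0003 -0.0005] | turn z -0.08 then shift mm [-0.2 -0.5  1. ] or unturned [-0.2 -0.5  1. ]
F [0.1 0.4 0.2] w 0.0869980505163145 ff 0.0
```

View pics/b2.png

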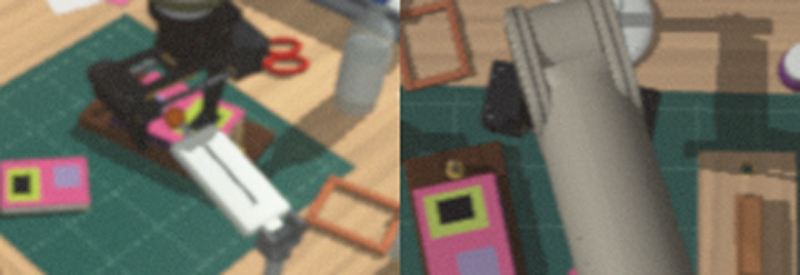

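The ball at crop (175,117) sits between the two fingers. Closing.

Call:
send_rows(series=[[[0, 0, 0, 0, 0, 0], [0, 0, 0, 0, 0, 0], [0, 0, 0, 0, 0, 0], [0, 0, 0, 0, 0, 0], [0, 0, 0, 0, 0, 0], [0, 0, 0, 0, 0, 0]]], hand=1, force=15)

```text
time: 4.25
tcp_pos: [0.5839, 0.0434, 0.1815]
ee_rot: [[0.987, -0.162, -0.0], [-0.162, -0.987, -0.0], [-0.0, 0.0, -1.0]]
wrist_force: [0.5, -0.2, 0.7]
width: 0.0348
finger_force: 0.0
```

```bash
cat > lamp.py <<'E'
from h import *
H=np.array([.761,.0145,.18]); 
def ballpath(aim,H,sw0,t0,n):
    d=aim-H; az=np.arctan2(d[1],-d[0]); r=np.hypot(*d[:2])
    t=np.arccos(.085/np.hypot(r,d[2]))-np.arctan2(-d[2],r)
    out=[]
    for k in np.linspace(0,1,n+1):
        a,b=sw0+(az-sw0)*k,t0+(t-t0)*k
        out.append((H+.183*np.array([-np.cos(b)*np.cos(a),np.cos(b)*np.sin(a),np.sin(b)]),-np.degrees(a)))
    return np.degrees(az),np.degrees(t),out
E
python3 - <<'E'
from lamp import *
s=ctrl.state(); B=s["tcp_pos"]-.019*s["ee_rot"][:,2]; d=B-H
sw0=np.arctan2(d[1],-d[0]); t0=np.arcsin(d[2]/.183); print(B,s["width"],s["finger_force"],s["wrist_force"],np.linalg.norm(d),np.degrees([sw0,t0]))
az,t,o=ballpath(np.array([.4635,.1745,.04]),H,sw0,t0,10); print(az,t,o[-1])
for (p,a),(p2,a2) in zip(o,o[1:]):
    c,sn=np.cos(np.radians(a)),np.sin(np.radians(a)); R=np.array([[c,sn,0],[sn,-c,0],[0,0,-1.]])
    print(np.round(1e3*R.T@(p2-p),1),round(a-a2,2))
E
```

```text
[0.5839071  0.04341876 0.20050115] 0.03475796876729297 0.0 [ 0.4588788  -0.15075527  0.70802039] 0.18060589267865582 [9.27437651 6.4322419 ]
28.272036079432706 54.04660029029473 (array([0.66637292, 0.06539188, 0.32813755]), np.float64(-28.272036079432706))
[  2.4  -6.  -15. ] 1.9
[  3.7  -5.8 -14.8] 1.9
[  4.9  -5.7 -14.4] 1.9
[  6.1  -5.5 -14. ] 1.9
[  7.2  -5.2 -13.4] 1.9
[  8.3  -5.  -12.8] 1.9
[  9.3  -4.7 -12.1] 1.9
[ 10.3  -4.3 -11.3] 1.9
[ 11.2  -4.  -10.4] 1.9
[12.  -3.6 -9.4] 1.9
```

Call:
send_rows(series=[[[0, 0, 0, 0, 0, 0], [0, 0, 0, 0, 0, 0], [0, 0, 0, 0, 0, 0], [0, 0, 0, 0, 0, 0]]])

```text
time: 4.75
tcp_pos: [0.5838, 0.0434, 0.1815]
ee_rot: [[0.987, -0.162, -0.0], [-0.162, -0.987, -0.0], [-0.0, 0.0, -1.0]]
wrist_force: [-1.0, -0.8, -0.3]
width: 0.0245
finger_force: 15.0
```

Call:
send_rows(series=[[[2.4, -6, -15, 0, 0, 1.9], [3.7, -5.8, -14.8, 0, 0, 1.9], [4.9, -5.7, -14.4, 0, 0, 1.9], [6.1, -5.5, -14, 0, 0, 1.9], [7.2, -5.2, -13.4, 0, 0, 1.9]]])

```text
time: 5.38
tcp_pos: [0.6139, 0.065, 0.253]
ee_rot: [[0.946, -0.323, -0.001], [-0.323, -0.946, -0.0], [-0.0, 0.0, -1.0]]
wrist_force: [1.2, -2.1, -5.3]
width: 0.0244
finger_force: 15.0
```

Call:
send_rows(series=[[[8.3, -5, -12.8, 0, 0, 1.9], [9.3, -4.7, -12.1, 0, 0, 1.9], [10.3, -4.3, -11.3, 0, 0, 1.9], [11.2, -4, -10.4, 0, 0, 1.9], [12, -3.6, -9.4, 0, 0, 1.9], [0, 0, 0, 0, 0, 0], [0, 0, 0, 0, 0, 0]]])

```text
time: 6.25
tcp_pos: [0.6691, 0.0647, 0.3086]
ee_rot: [[0.881, -0.474, 0.001], [-0.474, -0.881, -0.0], [0.001, 0.0, -1.0]]
wrist_force: [3.8, -1.4, -4.6]
width: 0.0243
finger_force: 15.0
```

```bash
python3 - <<'E'
from lamp import *
s=ctrl.state(); B=s["tcp_pos"]-.019*s["ee_rot"][:,2]; d=B-H
print(B,s["width"],s["finger_force"],s["wrist_force"],np.linalg.norm(d),np.degrees([np.arctan2(d[1],-d[0]),np.arctan2(d[2],np.hypot(*d[:2]))]))
plan((.6664,.0654,.3091),-28.27)
a=ctrl.read_camera("scene")[110:310,210:470,::-1]
cv2.imwrite("pics/b3.png",cv2.resize(a,None,fx=3,fy=3,interpolation=cv2.INTER_CUBIC))
E
```

```text
[0.66910288 0.06470845 0.3276261 ] 0.024317993640156153 14.99752001836896 [ 3.82996827 -1.4156877  -4.56406392] 0.1809956778702656 [28.65020674 54.65002835]
t 6.25 tcp [0.6691 0.0647 0.3086] az -28.29 tilt [ 0.0005 -0.0005] | turn z -0.02 then shift mm [-2.7  0.7 -0.5] or unturned [-2.7  0.7 -0.5]
F [ 3.8 -1.4 -4.6] w 0.024317993640156153 ff 14.99752001836896
```

View pics/b3.png

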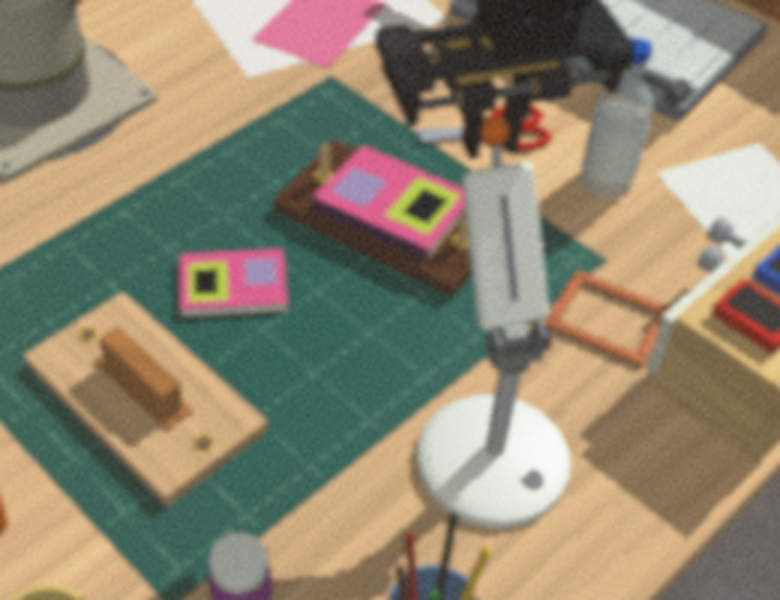

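The ball at crop (495,131) is held and the head has turned up and towards the press. A small trim, then release and look from both cameras.

Call:
send_rows(series=[[[-2.5, 0.5, -0.5, 0, 0, 0], [0, 0, 0, 0, 0, 0]]])

```text
time: 6.55
tcp_pos: [0.6669, 0.0642, 0.3079]
ee_rot: [[0.88, -0.475, 0.0], [-0.475, -0.88, -0.002], [0.001, 0.002, -1.0]]
wrist_force: [8.9, -4.4, -10.8]
width: 0.0243
finger_force: 15.0
```

Call:
send_rows(series=[[[0, 0, 0, 0, 0, 0], [0, 0, 0, 0, 0, 0], [0, 0, 0, 0, 0, 0], [0, 0, 0, 0, 0, 0], [0, 0, 0, 0, 0, 0], [0, 0, -10, 0, 0, 0], [0, 0, -30, 0, 0, 0], [0, 0, -40, 0, 0, 0]]], hand=0)

```text
time: 7.55
tcp_pos: [0.6662, 0.0656, 0.3906]
ee_rot: [[0.88, -0.474, -0.001], [-0.474, -0.88, -0.0], [-0.001, 0.001, -1.0]]
wrist_force: [1.2, -0.1, -0.0]
width: 0.0856
finger_force: 0.0
```

```bash
python3 - <<'E'
from h import *
plan((.4735,-.182,.30),0.4)
E
```

```text
t 7.55 tcp [0.6662 0.0656 0.3906] az -28.31 tilt [-0.001  -0.0002] | turn z -28.71 then shift mm [-194.4  246.3   90.6] or unturned [-52.2 309.4  90.8]
F [ 1.2 -0.1 -0. ] w 0.08564690896034832 ff 0.0
```

Call:
send_rows(series=[[[0, 0, 0, 0, 0, -9.6], [0, 0, 0, 0, 0, -9.6], [0, 0, 0, 0, 0, -9.5], [-28, 35, 8, 0, 0, 0], [-28, 35, 8, 0, 0, 0], [-28, 35, 15, 0, 0, 0], [-28, 35, 15, 0, 0, 0], [-28, 35, 15, 0, 0, 0], [-28, 35, 15, 0, 0, 0], [-27, 36, 15, 0, 0, 0]]])

```text
time: 8.8
tcp_pos: [0.4724, -0.1825, 0.2992]
ee_rot: [[1.0, 0.007, 0.001], [0.007, -1.0, -0.001], [0.001, 0.001, -1.0]]
wrist_force: [0.6, -0.4, -0.6]
width: 0.0869
finger_force: 0.0
```

```bash
python3 - <<'E'
from h import *
plan((.4735,-.182,.30),0.4)
a=ctrl.read_camera("scene")[130:270,300:450,::-1]
b=ctrl.read_camera("top")[110:250,230:380,::-1]
cv2.imwrite("pics/c3.png",cv2.resize(np.hstack([a,b]),(800,373),interpolation=cv2.INTER_CUBIC))
E
```

```text
t 8.80 tcp [ 0.4724 -0.1825  0.2992] az 0.41 tilt [ 0.0013 -0.0008] | turn z 0.01 then shift mm [ 1.1 -0.5 -0.8] or unturned [ 1.1 -0.5 -0.8]
F [ 0.6 -0.4 -0.6] w 0.08691498246897283 ff 0.0
```

View pics/c3.png

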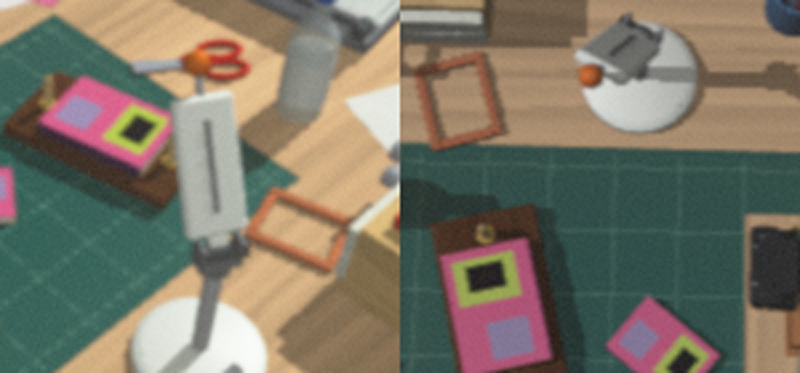

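The ball is now at pair-crop (197,61) in the scene view and (590,75) in the top view. Triangulating it by colour, before and after.

```bash
python3 - <<'E'
from lamp import *
from scipy.optimize import least_squares
np.set_printoptions(precision=4,suppress=True)
def blob(im,c,r=9):
    x0,y0=int(c[0])-r,int(c[1])-r; p=im[y0:y0+2*r+1,x0:x0+2*r+1].astype(float)
    B,G,R=p[...,0],p[...,1],p[...,2]; w=((R-B>90)&(G<0.62*R)&(G>B+12)).astype(np.uint8)
    n,l,s,cen=cv2.connectedComponentsWithStats(w); k=1+np.argmax(s[1:,4]); return cen[k]+(x0,y0),s[k,4]
i0={n:cv2.imread(f"pics/{n}0.png") for n in("top","scene")}
i1={n:ctrl.read_camera(n)[:,:,::-1] for n in("top","scene")}
a=[blob(i0["top"],(309,179)),blob(i0["scene"],(340,176.5))];b=[blob(i1["top"],(301,138)),blob(i1["scene"],(373.6,152.6))];print(a,b)
P0=tri(a[0][0],a[1][0]);P1=tri(b[0][0],b[1][0]);print(P0,P1)
P0m=.5*P0+.5*np.array([.5839,.0434,.2005])
f=lambda h:[np.linalg.norm(P0-[h[0],h[1],.18])-.183,np.linalg.norm(P1-[h[0],h[1],.18])-.183,.5*(h[0]-.760),.5*(h[1]-.014)]
h=least_squares(f,[.76,.014]).x;print("hinge",h)
aim=np.array([.4635,.1745,.04])
for hh in(h,(.761,.0145)):
    Hh=np.array([*hh,.18]); d=P1-Hh; u=d/np.linalg.norm(d); y=np.cross([0,0,1],u);y/=np.linalg.norm(y); n=np.cross(u,y); n*=-np.sign(n[2])
    F=Hh+.085*u+.0095*n; e=(aim-F)/np.linalg.norm(aim-F)
    print("tilt",np.degrees(np.arcsin(u[2])),"sw",np.degrees(np.arctan2(u[1],-u[0])),"err deg",np.degrees(np.arccos(n@e)),"hits",F+n*(F[2]-.04)/-n[2], ballpath(aim,Hh,0,0,1)[:2])
E
```

```text
[(array([308.5   , 178.7059]), np.int32(34)), (array([339.6842, 175.8421]), np.int32(38))] [(array([300.2973, 137.8649]), np.int32(37)), (array([375.8774, 151.7358]), np.int32(106))]
[0.5833 0.0438 0.2012] [0.6711 0.069  0.3288]
hinge [0.7621 0.0136]
tilt 54.39959109785879 sw 31.301396473427822 err deg 2.9241531311280835 hits [0.4702 0.1911 0.04  ] (np.float64(28.31562544893152), np.float64(54.17428518973455))
tilt 54.74886776920275 sw 31.199999812768468 err deg 2.948535335981838 hits [0.4656 0.1934 0.04  ] (np.float64(28.272036079432706), np.float64(54.04660029029473))
```

```bash
python3 - <<'E'
from lamp import *
np.set_printoptions(precision=4,suppress=True)
aim=np.array([.4635,.1745,.04])
for P1 in (tri((300.4,137.9),(373.4,152.4)),np.array([.6669,.0645,.327])):
    print(P1,proj("top",P1),proj("scene",P1))
    d=P1-H; u=d/np.linalg.norm(d); y=np.cross([0,0,1],u);y/=np.linalg.norm(y); n=np.cross(u,y); n*=-np.sign(n[2])
    F=H+.085*u+.0095*n; e=(aim-F)/np.linalg.norm(aim-F)
    print("tilt",np.degrees(np.arcsin(u[2])),"sw",np.degrees(np.arctan2(u[1],-u[0])),"err deg",np.degrees(np.arccos(n@e)),"hits",F+n*(F[2]-.04)/-n[2])
E
```

```text
[0.6692 0.0666 0.3274] [300.4223 137.9232] [373.4348 152.3945]
tilt 54.384329969924174 sw 29.564115831093623 err deg 1.3081509878095061 hits [0.4641 0.1829 0.04  ]
[0.6669 0.0645 0.327 ] [301.1789 138.7887] [372.1747 152.454 ]
tilt 54.061988591295396 sw 27.983926044395243 err deg 0.2816120060733447 hits [0.4626 0.1731 0.04  ]
```

Lamp aim is within about 1°. On to the board handle.

Call:
send_rows(series=[[[1, -0.5, 20, 0, 0, 0], [0, 0, 45, 0, 0, 0], [0, 0, 50, 0, 0, 0], [0, 0, 50, 0, 0, 0], [0, 0, 50, 0, 0, 0], [0, 0, 35, 0, 0, 0], [0, 0, 22, 0, 0, 0], [0, 0, 0, 0, 0, 0], [0, 0, 0, 0, 0, 0]]])

```text
time: 10.12
tcp_pos: [0.4757, -0.1806, 0.028]
ee_rot: [[1.0, 0.008, 0.002], [0.008, -1.0, -0.0], [0.002, 0.0, -1.0]]
wrist_force: [-0.0, -0.9, 0.3]
width: 0.0869
finger_force: 0.0
```

Call:
send_rows(series=[[[0, 0, 0, 0, 0, 0], [0, 0, 0, 0, 0, 0], [0, 0, 0, 0, 0, 0], [0, 0, 0, 0, 0, 0], [0, 0, 0, 0, 0, 0], [0, 0, 0, 0, 0, 0], [0, 0, 0, 0, 0, 0], [0, 0, 0, 0, 0, 0], [0, 0, 0, 0, 0, 0]]], hand=1, force=45)

```text
time: 11.25
tcp_pos: [0.4742, -0.1812, 0.0266]
ee_rot: [[1.0, 0.007, -0.0], [0.007, -1.0, -0.0], [-0.0, 0.0, -1.0]]
wrist_force: [-0.4, -1.4, -0.4]
width: 0.0259
finger_force: 45.0
```

```bash
python3 - <<'E'
from h import *
plan((.4735,-.182,.027),0.4)
E
```

```text
t 11.25 tcp [ 0.4742 -0.1812  0.0266] az 0.39 tilt [-0.     -0.0002] | turn z -0.01 then shift mm [-0.7  0.7 -0.4] or unturned [-0.7  0.7 -0.4]
F [-0.4 -1.4 -0.4] w 0.02591025696606833 ff 44.9998470582068
```

Gripped (26 mm). Lifting, and measuring the dowels more closely on the first, unobstructed pictures.

Call:
send_rows(series=[[[0, 0, -10, 0, 0, 0], [0, 0, -20, 0, 0, 0], [0, 0, -30, 0, 0, 0], [0, 0, -30, 0, 0, 0], [0, 0, -30, 0, 0, 0], [0, 0, 0, 0, 0, 0]]])

```text
time: 12.0
tcp_pos: [0.4755, -0.181, 0.1489]
ee_rot: [[1.0, 0.007, 0.004], [0.007, -1.0, -0.002], [0.004, 0.002, -1.0]]
wrist_force: [0.6, -0.1, -3.3]
width: 0.0255
finger_force: 45.0
```

```bash
python3 - <<'E'
from h import *
plan((.462,.174,.145),12.6)
t=cv2.imread("pics/top0.png");s=cv2.imread("pics/scene0.png")
f=lambda im,x,y:cv2.resize(im[y:y+20,x:x+26],None,fx=15,fy=15,interpolation=cv2.INTER_CUBIC)
for p in([.5478,.1907,.072],[.3729,.152,.072]):print(proj("scene",p),proj("top",p))
cv2.imwrite("pics/d.png",np.vstack([np.hstack([f(t,249,187),f(t,260,243)]),np.hstack([f(s,354,170),f(s,306,152)])]))
E
```

```text
t 12.00 tcp [ 0.4755 -0.181   0.1489] az 0.42 tilt [ 0.0038 -0.0016] | turn z -12.18 then shift mm [  64.2 -349.4    3.9] or unturned [ -10.9 -355.1    3.3]
F [ 0.6 -0.1 -3.3] w 0.025541424837366798 ff 44.99980157241225
[361.7265589  177.85709954] [262.01478697 197.16650663]
[316.04198322 156.91330387] [272.27147737 253.2103697 ]
```

View pics/d.png

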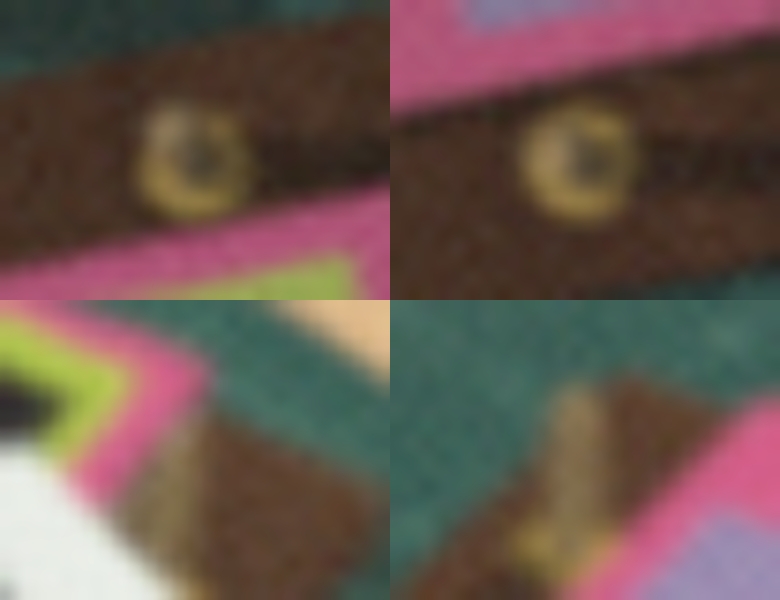

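The rings at the dowel feet are at patch (197,160) and (579,160). What I took earlier for tips were these rings, so I re-solve at z = 0.023.

```bash
python3 - <<'E'
from h import *
d=[onz("top",(261.6,197.2),.023),onz("top",(272.1,253.2),.023)]
t=[onz("top",(249+174/15-.5,187+124/15-.5),.072),onz("top",(260+158/15-.5,243+148/15-.5),.072)]
sc=onz("scene",(306+190/15-.5,152+90/15-.5),.070)
for q in(d,t):
  az=np.degrees(np.arctan2(*(q[0]-q[1])[[1,0]]));c=np.mean(q,0);print(q,c,az,np.linalg.norm(q[0]-q[1]))
print(sc)
plan((.4648,.1762,.145),12.2)
E
```

```text
[array([0.55600313, 0.19720426, 0.023     ]), array([0.37596135, 0.15653804, 0.023     ])] [0.46598224 0.17687115 0.023     ] 12.72787585274491 0.18457731305567707
[array([0.55532307, 0.19703552, 0.072     ]), array([0.37533929, 0.15900969, 0.072     ])] [0.46533118 0.17802261 0.072     ] 11.929655156870236 0.18395685942711384
[0.3783447  0.15684585 0.07      ]
t 12.00 tcp [ 0.4755 -0.181   0.1489] az 0.42 tilt [ 0.0038 -0.0016] | turn z -11.78 then shift mm [  65.  -351.4    3.9] or unturned [  -8.1 -357.3    3.3]
F [ 0.6 -0.1 -3.3] w 0.025541424837366798 ff 44.99980157241225
```

Call:
send_rows(series=[[[0, 0, 0, 0, 0, -4], [0, 0, 0, 0, 0, -5], [4.7, -22, 0, 0, 0, -3.1], [7, -38, 0, 0, 0, 0], [9, -46, 0, 0, 0, 0], [9, -48, 0, 0, 0, 0], [9, -48, 0, 0, 0, 0], [9, -48, 0, 0, 0, 0], [9, -45, 0, 0, 0, 0], [6, -32, 0, 0, 0, 0]]])

```text
time: 13.25
tcp_pos: [0.4643, 0.155, 0.146]
ee_rot: [[0.976, 0.219, -0.001], [0.219, -0.976, 0.0], [-0.001, -0.001, -1.0]]
wrist_force: [0.7, -0.2, -2.6]
width: 0.0258
finger_force: 45.0
```

Call:
send_rows(series=[[[5, -25, 0, 0, 0, 0], [0, 0, 0, 0, 0, 0], [0, 0, 0, 0, 0, 0]]])

```text
time: 13.62
tcp_pos: [0.4647, 0.177, 0.146]
ee_rot: [[0.976, 0.217, -0.001], [0.217, -0.976, -0.001], [-0.001, 0.0, -1.0]]
wrist_force: [-0.1, 0.1, -4.2]
width: 0.0258
finger_force: 45.0
```

```bash
python3 - <<'E'
from h import *
plan((.4655,.1775,.110),12.5)
a=ctrl.read_camera("scene")[110:210,270:410,::-1]
b=ctrl.read_camera("top")[170:270,210:350,::-1]
cv2.imwrite("pics/e.png",cv2.resize(np.vstack([a,b]),(420,600),interpolation=cv2.INTER_CUBIC))
E
```

```text
t 13.62 tcp [0.4647 0.177  0.146 ] az 12.52 tilt [-0.001  -0.0006] | turn z 0.02 then shift mm [ 0.8 -0.3 36. ] or unturned [ 0.9 -0.3 36. ]
F [-0.1  0.1 -4.2] w 0.025787657519699102 ff 44.99979570508003
```

Call:
send_rows(series=[[[0.8, -0.3, 12, 0, 0, 0], [0, 0, 18, 0, 0, 0], [0, 0, 14, 0, 0, 0], [0, 0, 4, 0, 0, 0], [0, 0, 4, 0, 0, 0], [0, 0, 0, 0, 0, 0], [0, 0, 0, 0, 0, 0]]])

```text
time: 14.6
tcp_pos: [0.466, 0.1774, 0.0947]
ee_rot: [[0.976, 0.216, -0.0], [0.216, -0.976, -0.001], [-0.0, 0.001, -1.0]]
wrist_force: [-1.5, -3.4, -3.9]
width: 0.0252
finger_force: 45.0
```

```bash
python3 - <<'E'
from h import *
plan((.4655,.1775,.0666),12.5)
s=ctrl.state();print(s["wrist_torque"])
R=s["ee_rot"];c=s["tcp_pos"]
for k in(-1,1):
  p=c+R[:,0]*.092*k-np.array([0,0,.0086]);print(proj("scene",p),proj("top",p))
a=ctrl.read_camera("scene")[110:210,270:410,::-1]
b=ctrl.read_camera("top")[170:270,210:350,::-1]
cv2.imwrite("pics/e.png",cv2.resize(np.vstack([a,b]),(420,600),interpolation=cv2.INTER_CUBIC))
E
```

```text
t 14.60 tcp [0.466  0.1774 0.0947] az 12.50 tilt [-0.0001 -0.0007] | turn z -0.00 then shift mm [-0.5 -0.2 28.1] or unturned [-0.5 -0.3 28.1]
F [-1.5 -3.4 -3.9] w 0.025164128479855576 ff 45.01174016855657
[-0.65171729  0.33358401  0.19938586]
[317.92852149 153.50103404] [270.16162944 251.79197938]
[365.36517903 175.01185774] [259.56741706 193.81069875]
```

View pics/e.png

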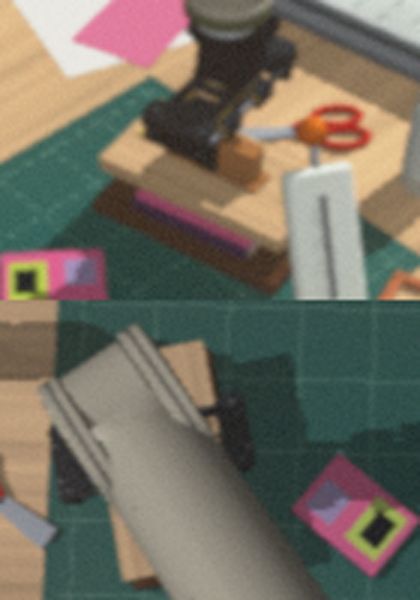

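The board (picture 10) is level above the press with the tips just entering. The side force of −3.4 N in y says to ease about 1.5 mm that way.

Call:
send_rows(series=[[[-0.6, 1.4, 0, 0, 0, 0], [0, 0, 2, 0, 0, 0], [0, 0, 2, 0, 0, 0], [0, 0, 0, 0, 0, 0]]])

```text
time: 15.2
tcp_pos: [0.4658, 0.1757, 0.0904]
ee_rot: [[0.976, 0.216, -0.0], [0.216, -0.976, -0.001], [-0.0, 0.001, -1.0]]
wrist_force: [-0.7, -3.3, -1.2]
width: 0.0254
finger_force: 45.0
```

```bash
python3 - <<'E'
from h import *
plan((.4655,.1775,.0666),12.5)
s=ctrl.state();print(s["wrist_torque"], s["ee_rot"].T@s["wrist_force"])
E
```

```text
t 15.20 tcp [0.4658 0.1757 0.0904] az 12.49 tilt [-0.0003 -0.0008] | turn z -0.01 then shift mm [ 0.1 -1.8 23.8] or unturned [ 0.1 -1.8 23.8]
F [-0.7 -3.3 -1.2] w 0.02539808923742905 ff 45.030233385041356
[-0.95693994  0.14874519  0.2224485 ] [-1.39689464  3.10979971  1.16879173]
```

Call:
send_rows(series=[[[-0.4, 0.9, -1, 0, 0, -0.5], [0, 0, 1, 0, 0, 0], [0, 0, 2, 0, 0, 0], [0, 0, 0, 0, 0, 0]]])

```text
time: 15.7
tcp_pos: [0.4656, 0.1752, 0.0884]
ee_rot: [[0.974, 0.225, -0.0], [0.225, -0.974, -0.0], [-0.0, 0.0, -1.0]]
wrist_force: [0.1, -0.9, -4.1]
width: 0.0256
finger_force: 45.0
```

```bash
cat > st.py <<'E'
from h import *
plan((.4655,.1775,.0666),12.5)
s=ctrl.state();print(s["wrist_torque"], s["ee_rot"].T@s["wrist_force"])
E
python3 st.py
```

```text
t 15.70 tcp [0.4656 0.1752 0.0884] az 12.99 tilt [-0.0001 -0.0001] | turn z 0.49 then shift mm [ 0.4 -2.3 21.8] or unturned [ 0.4 -2.3 21.8]
F [ 0.1 -0.9 -4.1] w 0.025631596675813866 ff 45.00047757290304
[-0.36940658 -0.07530269 -0.01456315] [-0.06891551  0.89294895  4.10944484]
```

Free now. Descending, still easing slightly.

Call:
send_rows(series=[[[0, 0.3, 2, 0, 0, 0], [0, 0, 3, 0, 0, 0], [0, 0, 3, 0, 0, 0], [0, 0, 0, 0, 0, 0]]])

```text
time: 16.2
tcp_pos: [0.4654, 0.1751, 0.0803]
ee_rot: [[0.974, 0.225, -0.001], [0.225, -0.974, 0.0], [-0.001, -0.0, -1.0]]
wrist_force: [-0.1, -0.5, -4.1]
width: 0.0256
finger_force: 45.0
```

```bash
python3 st.py
```

```text
t 16.20 tcp [0.4654 0.1751 0.0803] az 13.01 tilt [-0.0006  0.0001] | turn z 0.51 then shift mm [ 0.6 -2.4 13.7] or unturned [ 0.6 -2.4 13.7]
F [-0.1 -0.5 -4.1] w 0.0256116295819277 ff 45.00121844932437
[-0.1770833   0.10012827 -0.05072604] [-0.21017007  0.51244366  4.14038367]
```

Call:
send_rows(series=[[[0, 0, 3, 0, 0, 0], [0, 0, 3, 0, 0, 0], [0, 0, 3, 0, 0, 0], [0, 0, 2.5, 0, 0, 0], [0, 0, 0, 0, 0, 0], [0, 0, 0, 0, 0, 0]]])

```text
time: 16.95
tcp_pos: [0.4656, 0.175, 0.0691]
ee_rot: [[0.974, 0.225, -0.0], [0.225, -0.974, -0.0], [-0.0, -0.0, -1.0]]
wrist_force: [-0.3, -0.1, -3.1]
width: 0.0254
finger_force: 45.0
```

```bash
python3 st.py
```

```text
t 16.95 tcp [0.4656 0.175  0.0691] az 13.00 tilt [-0.0003 -0.    ] | turn z 0.50 then shift mm [ 0.5 -2.5  2.5] or unturned [ 0.5 -2.5  2.5]
F [-0.3 -0.1 -3.1] w 0.02540943393279132 ff 45.001147873699665
[-0.25275633  0.19066939 -0.06324118] [-0.30208404  0.03916791  3.1351876 ]
```

Call:
send_rows(series=[[[0, 0, 1, 0, 0, 0], [0, 0, 1, 0, 0, 0], [0, 0, 0.5, 0, 0, 0], [0, 0, 0.5, 0, 0, 0], [0, 0, 0, 0, 0, 0], [0, 0, 0, 0, 0, 0]]])

```text
time: 17.7
tcp_pos: [0.4658, 0.1749, 0.0666]
ee_rot: [[0.974, 0.225, 0.0], [0.225, -0.974, -0.0], [0.0, 0.001, -1.0]]
wrist_force: [-2.6, -3.0, 4.9]
width: 0.0253
finger_force: 45.0
```

```bash
python3 st.py
```

```text
t 17.70 tcp [0.4658 0.1749 0.0666] az 12.99 tilt [ 0.0003 -0.0005] | turn z 0.49 then shift mm [ 0.3 -2.6  0. ] or unturned [ 0.3 -2.6  0. ]
F [-2.6 -3.   4.9] w 0.025252081943254148 ff 45.00158652663231
[-0.64413028  0.73115248 -0.06587618] [-3.22579847  2.34541181 -4.93728829]
```

Seated at the expected height. Building up the push.

Call:
send_rows(series=[[[0, 0, 0.4, 0, 0, 0], [0, 0, 0, 0, 0, 0], [0, 0, 0, 0, 0, 0]]], force=55)

```text
time: 18.08
tcp_pos: [0.4658, 0.1749, 0.0666]
ee_rot: [[0.974, 0.225, 0.0], [0.225, -0.974, -0.001], [0.0, 0.001, -1.0]]
wrist_force: [-5.4, -5.7, 11.1]
width: 0.0257
finger_force: 55.0
```

```bash
python3 st.py
```

```text
t 18.07 tcp [0.4658 0.1749 0.0666] az 12.99 tilt [ 0.0003 -0.0007] | turn z 0.49 then shift mm [ 0.2 -2.6  0. ] or unturned [ 0.3 -2.6 -0. ]
F [-5.4 -5.7 11.1] w 0.025722494801728706 ff 55.002891244366765
[-0.82969775  1.26820433 -0.06976948] [ -6.54907869   4.33493381 -11.10147763]
```

Call:
send_rows(series=[[[-0.3, 0.2, 0.3, 0, 0, 0], [0, 0, 0.3, 0, 0, 0], [0, 0, 0, 0, 0, 0], [0, 0, 0, 0, 0, 0]]])

```text
time: 18.58
tcp_pos: [0.4659, 0.1749, 0.0666]
ee_rot: [[0.974, 0.225, 0.001], [0.225, -0.974, -0.001], [0.001, 0.001, -1.0]]
wrist_force: [-7.5, -4.2, 17.7]
width: 0.0255
finger_force: 55.0
```

```bash
python3 st.py
```

```text
t 18.57 tcp [0.4659 0.1749 0.0666] az 12.99 tilt [ 0.001  -0.0007] | turn z 0.49 then shift mm [ 0.2 -2.7 -0. ] or unturned [ 0.2 -2.6 -0. ]
F [-7.5 -4.2 17.7] w 0.02553008899854952 ff 55.00323247164488
[-0.97216545  1.67675842 -0.05625535] [ -8.20674609   2.39012648 -17.69415243]
```

Call:
send_rows(series=[[[-0.4, 0.1, 0.15, 0, 0, 0], [0, 0, 0, 0, 0, 0], [0, 0, 0, 0, 0, 0], [0, 0, 0, 0, 0, 0]]])

```text
time: 19.08
tcp_pos: [0.4659, 0.1749, 0.0666]
ee_rot: [[0.974, 0.225, 0.002], [0.225, -0.974, -0.0], [0.002, 0.001, -1.0]]
wrist_force: [-6.7, -3.8, 17.1]
width: 0.0254
finger_force: 55.0
```

Call:
send_rows(series=[[[0, 0, 0, 0, 0, 0], [0, 0, 0, 0, 0, 0], [0, 0, 0, 0, 0, 0], [0, 0, 0, 0, 0, 0], [0, 0, 0, 0, 0, 0], [0, 0, 0, 0, 0, 0], [0, 0, 0, 0, 0, 0], [0, 0, 0, 0, 0, 0]]])

```text
time: 20.08
tcp_pos: [0.4659, 0.1749, 0.0666]
ee_rot: [[0.974, 0.225, 0.002], [0.225, -0.974, -0.0], [0.002, 0.001, -1.0]]
wrist_force: [-6.3, -3.9, 17.2]
width: 0.0261
finger_force: 55.0
```

```bash
python3 - <<'E'
from h import *
s=ctrl.state();print(s["wrist_force"],s["tcp_pos"],s["time"])
a=cv2.imread("pics/scene0.png").astype(int)
b=ctrl.read_camera("scene")[:,:,::-1].astype(int)
# ball position now: orange blob above the panel
p=b[143:162,364:384]; m=(p[...,2]-p[...,0]>90)&(p[...,1]>p[...,0]+25)&(p[...,1]<.62*p[...,2]); v,u=np.nonzero(m); print("ball px",u.mean()+364,v.mean()+143,m.sum())
if 14<s["wrist_force"][2]<26: print(ctrl.finish_job())
E
```

```text
[-6.28591338 -3.85164882 17.16335931] [0.46586326 0.17486304 0.06658666] 20.075
ball px 375.1034482758621 152.14942528735634 87
the job is handed in; nothing more can be done
None
```

I handed the job in at about 20 s: the lamp is aimed within about 1° of the journal's middle, and the arm still holds the board flat over both dowels, pushing at about 17 N (roughly 21 N on the journal with the board's weight); I took no final picture of the other things.

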